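# Index the lens carriage to the scope and clamp it

## Robot

A 6-joint arm with a two-finger parallel gripper is mounted at the origin on the work surface. World frame = base frame: x ahead of the robot, y to its left, z up, the work surface at z = 0. Lengths are in m, angles in rad, forces in N, time in s.
With the tool pointing down it reaches from about 0.25 to 0.775 m from the base axis. Payload 4 kg.
Tool frame: the origin (TCP) lies at the very end of the fingers, on their centre line; the grasp point (between the pads) lies 19 mm behind it; z points along the fingers, y is the direction in which the jaws open and shut (so a half turn about z gives the same grasp; the last joint's range is limited). The gripper opens to 94 mm and grips with 3 to 60 N. Pads are 16 mm wide; open, the fingers measure 119 mm over their backs; the gripper's body (75 mm by 177 mm) begins 78 mm behind the grasp point.
Start: joints at [1.05, 0.087, 1.371, -0, 1.684, -0.103], TCP at [0.223, 0.503, 0.206] pointing down, gripper open.
Joint ranges: [-3.1, 3.1], [-0.76, 2.03], [0.27, 2.55], [-1.08, 4.22], [0.17, 2.65], [-2.57, 2.57]. Speed limits (rad/s): [2.79, 2.79, 3.14, 3.14, 3.14, 3.14].

## Interface

Orientations are given as a rotation vector (axis times angle).
In Python, from bench import manip, imaging gives the robot as it stands.
- The arm moves only by the tool play_rows, never from a script. Its argument "rows" is a list of rows, each a list of 7 numbers: the finger opening in cm, from 0 to 9.4, then the shift along the tool's x, y, z in cm, then the turn, a rotation vector about the tool's x, y, z in rad. In form: [[gripper, tx, ty, tz, ax, ay, az], ...]. A call has 1 to 20 rows; each row shifts and turns the commanded pose from where the row before left it, along the tool's axes as they then stand; what a row does not reach is not made up. A row lasts 1/8 s, in which the tool goes at most 62.5 mm and 10.7 degrees, less where a joint would pass 70% of its speed; a pose out of reach is approached as far as the arm can. A call with a gripper value outside its range is refused whole. The fingers move at their own pace and stop on an object; "squeeze" is the grip in N (left out, the last holds). Time passes only in rows, so rows that do not move let the fingers close. It gives the time, the measured TCP pose, the force and the opening at its end, in the units of the state.
- manip.get_state(): the state, without advancing time (a new reading comes with each control period).
- imaging.snapshot(name): name is "scene" or "top" or "wrist"; returns the picture (400x640x3 uint8, red, green, blue); there is no depth.
- imaging.get_calibration(name): a dict with "vertical_fov" (degrees; the focal length in pixels is half the picture's height over the tangent of half this angle, whatever the lens; pixels are square), "cx", "cy" (the principal point, pixels), "dist_coeffs" ([k1, k2, p1, p2, k3] as OpenCV has them; the pictures are not rectified), "extrinsics" (4x4, takes a point from world to camera coordinates); the wrist camera has in their place "T_tool_cam" (4x4, takes a point from camera to tool coordinates, whose origin is the TCP and whose axes are the flange's). Camera axes: x right, y up, looking along -z (the intrinsics and any distortion apply to the point x, -y, -z); pixel columns grow to the right and rows downward; lengths in m; the calibration is good to about 2 mm. A picture is of the moment at which its call begins: read the wrist's pose just before it. get_calibration takes no time and is no camera call.
- manip.close_job(): hands the job in, once; it reports no verdict.
The state is a dict: "clock": time; "qpos": joint angles; "joint_velocities": joint speeds; "effort": joint torques, N m; "eef_pos": TCP position; "ee_rot": TCP orientation; "wrist_force": force on the tool from outside, world axes, zero at the start; "ft_torque": the same for the moment, N m; "width": opening from 0.0 (shut) to 1.0 (fully open).
Only numpy, scipy, OpenCV 4.12 (cv2) and the standard library are available. Lean on these libraries where they do the work, as an engineer would, in place of code of your own. Each camera call takes 0.05 s, during which the arm holds its last target.

## Task

On the lens test jig, pull up the spring plunger knob, slide the carriage along until its lens looks straight into the viewing scope (the black horizontal tube), and let the plunger drop fully home in the hole there. Then tighten the clamp by turning the four-spoke star wheel clockwise, seen from above, as far as it goes. Leave the tumbler, the screwdriver and the paper roll standing or lying where they are.

Things in the scene. Friction and masses are not known exactly. Their poses are not given: they have to be found in the camera images.
- jig: Fixed grey metal bed of the test jig, 270 x 310 mm, 25 mm high. Origin at bench level under the middle of the carriage's travel. The carriage slides along the jig's y axis; the instruments stand on the +x part of the bed (bed spans x -70 to +200 mm, y -155 to +155 mm). A steel index strip (top at z 37 mm) runs along y at jig x = -35 mm and has five holes, 13 mm wide, at jig y = -110, -55, 0, +55, +110 mm, for a 10 mm round-ended pin.
- carriage (a joint): Slide of the carriage along jig +y, in m: 0 at the middle hole, where it always starts with its pin engaged; ends at +-0.118. Friction about 2 N plus 5 N per m/s; nothing but the pin holds it at a hole. The carriage is a grey plate, 125 mm (x) by 70 mm (y), top at z 53 mm, with a black lens barrel (42 mm diameter, 60 mm long along x, top at z 97 mm) on its +x half (barrel begins 57 mm in +x from the knob's axis) and the upright plunger on its -x half.
- plunger (a joint): Lift of the spring plunger, in m: 0 fully home in a hole, 0.018 fully pulled up. The pin is 12 mm deep in its hole at 0, so it clears the strip above 0.012; released between holes it rests on the strip at about 0.012 and snaps into the next hole it meets. The spring pulls down with 6 N at 0 and 10.5 N at 0.018.
- knob_center (a point): Centre (half-way up) of the plunger's round black knob, diameter 32 mm, height 24 mm, upright axis; 90 mm above the bench when home. Under it is a 14 mm thick neck and, from 18 mm below this point, a fixed steel sleeve of 22 mm diameter. The knob moves with the carriage: pushing the gripped, lifted knob sideways slides the carriage.
- lens_front (a point): Centre of the lens's front face on the carriage, 75 mm above the bench, looking along jig +x; it has the same y in the jig's frame as the knob.
- scope: Fixed viewing scope: black horizontal tube, 40 mm diameter, 95 mm long along its own x (parallel to jig x), on a post. Origin on the bed, at jig x = 145 mm, on the tube's axis in plan; axis 50 mm above the origin (top 70 mm above it). It stands at one of the four stations, jig y = -110, -55, +55 or +110 mm, each in line with a hole.
- gauge: Fixed dial gauge, a 48 mm disc on a post with a thin stem to -x, at another station; origin on the bed, top 80 mm above it.
- ringlamp: Fixed white ring lamp, a 48 mm disc on a post, at another station; origin on the bed, top 80 mm above it.
- screen: Fixed white square plate, 48 x 56 mm, upright on a post, at another station; origin on the bed, top 80 mm above it.
- clamp: Fixed green clamp block, 70 x 70 x 36 mm, standing on the bench at one end of the jig (either end); origin at bench level under the star wheel's axis. Its axes: at star wheel joint 0 the spokes point along its +x, +y, -x and -y.
- starwheel (a joint): Turn of the star wheel in rad, growing clockwise seen from above: starts between 0 and 0.8, stops at 2.8 (tight). Turning friction 0.1 N m; it stays where it is left.
- wheel_center (a point): Point on the star wheel's upright axis at mid-height of the spokes, 77 mm above the bench. Four round steel spokes 12 mm thick, each ending in a 20 mm ball centred 66 mm from the axis (76 mm to the outside); hub 40 mm across, reaching from 13 mm below to 15 mm above this point. Below the spokes there is free space down to the green block's top, 36 mm above the bench.
- tumbler_center (a point): Centre, half-way up, of a green glass tumbler, 68 mm across and 115 mm tall, loose, standing at the jig's other end. Bystander.
- driver: Screwdriver 190 mm long lying loose on the bench to the right of the jig, along its own x; origin at its underside. Bystander.
- towels_center (a point): Centre, half-way up, of a loose standing roll of white paper, 110 mm across, 220 mm tall, to the robot's left. Bystander.

How it is judged:
By the outcome, as a careful person would: the job done as asked, in the order asked, and still so for the second after the job is handed in, with the robot touching nothing.
It also fails if it takes over 72 s, if anything falls off the work surface, if the arm or the gripper's body presses on something with over 40 N, if the wrist force passes 120 N, or if a joint passes its speed limit or range.

## Working session

There is one attempt and no reset: what is moved stays moved. The work goes in short steps, Python scripts to look and compute and a tool call to move; the robot and the scene stay as the last step left them, time stands still between calls to the robot, and variables do not carry over. Pictures are saved under pics/ and viewed, and the job is handed in when it is done.

Besides the shell and the picture viewer there is one more tool, called after ">>>" by a JSON object that holds its "op" and its "data". play_rows: Moves the arm, as the interface text tells. Its arguments: {"type":"object","properties":{"rows":{"type":"array","items":{"type":"array","items":{"type":"number"}}},"squeeze":{"type":"number"}},"required":["rows"]}

```bash
mkdir -p pics; cat > h.py <<'E'
import numpy as np, cv2
from bench import manip, imaging
def snap(name,fn):
    im=imaging.snapshot(name); cv2.imwrite('pics/'+fn+'.png',im[:,:,::-1]); np.save('pics/'+fn+'.npy',im); return im
def K(c):
    f=200/np.tan(np.radians(c['vertical_fov'])/2)
    return np.array([[f,0,c['cx']],[0,f,c['cy']],[0,0,1]]),np.array(c['dist_coeffs'],float)
F=np.diag([1.,-1,-1])
def ext(name,state=None):
    c=imaging.get_calibration(name)
    if name!='wrist': return c,np.array(c['extrinsics'])
    T=np.eye(4);T[:3,:3]=cv2.Rodrigues(np.array(state['ee_rot'],float))[0];T[:3,3]=state['eef_pos']
    return c,np.linalg.inv(T@np.array(c['T_tool_cam']))
def ray(name,uv,state=None):
    c,E=ext(name,state);k,d=K(c)
    p=cv2.undistortPoints(np.array(uv,float).reshape(-1,1,2),k,d).reshape(-1,2)
    v=np.c_[p,np.ones(len(p))]@F
    R=E[:3,:3]; return -R.T@E[:3,3], v@R
def onplane(name,uv,z,state=None):
    o,v=ray(name,uv,state); return o+v*((z-o[2])/v[:,2])[:,None]
def proj(name,P,state=None):
    c,E=ext(name,state);k,d=K(c)
    q=(np.array(P,float).reshape(-1,3)@E[:3,:3].T+E[:3,3])@F
    return cv2.projectPoints(q,np.zeros(3),np.zeros(3),k,d)[0].reshape(-1,2)
E
python3 - <<'E'
from h import *
print(manip.get_state())
snap('scene','s0');snap('top','t0')
for n in('scene','top'):
    c,E=ext(n);print(n,c['vertical_fov'],c['dist_coeffs'],ray(n,[[320,200]]))
print(imaging.get_calibration('wrist'))
E
```

```text
{'clock': 0.0, 'qpos': array([ 1.04991803e+00,  8.79560461e-02,  1.37226187e+00,  2.30678026e-06,
        1.68358938e+00, -1.03089547e-01]), 'joint_velocities': array([-0.00057072,  0.00125079,  0.00073869,  0.00012824,  0.00068981,
        0.00040467]), 'effort': array([-1.98735775e-03, -3.40192258e+01, -3.02418458e+01,  7.15832482e-02,
        3.34541977e-02, -1.78117584e-04]), 'eef_pos': array([0.22287925, 0.50221299, 0.20429975]), 'ee_rot': array([-0.6513564 , -3.07262817,  0.00330899]), 'wrist_force': array([0.82373253, 0.13983647, 0.27271724]), 'ft_torque': array([-0.02518567,  0.00171468, -0.03349341]), 'width': 0.9999606830210532}
scene 56.886387553346665 [-0.00718498  0.          0.          0.          0.        ] (array([ 1.51724319, -0.16925731,  0.74480989]), array([[-0.8096626 ,  0.1855544 , -0.55679476]]))
top 50.5489748826336 [-0.09985228  0.          0.          0.          0.        ] (array([0.4664332 , 0.03757915, 1.32872152]), array([[ 0.06530564,  0.0134487 , -0.99789207]]))
{'vertical_fov': 61.282004261131114, 'cx': 324.3630601385116, 'cy': 197.61058184222637, 'dist_coeffs': array([-0.07257636,  0.        ,  0.        ,  0.        ,  0.        ]), 'T_tool_cam': array([[-4.45042955e-04,  9.69943491e-01,  2.43329871e-01,
         7.08560895e-02],
       [ 9.99999900e-01,  4.39667871e-04,  7.63980239e-05,
        -8.03530033e-04],
       [-3.28825605e-05,  2.43329881e-01, -9.69943590e-01,
        -1.78955443e-01],
       [ 0.00000000e+00,  0.00000000e+00,  0.00000000e+00,
         1.00000000e+00]])}
```

View pics/s0.png

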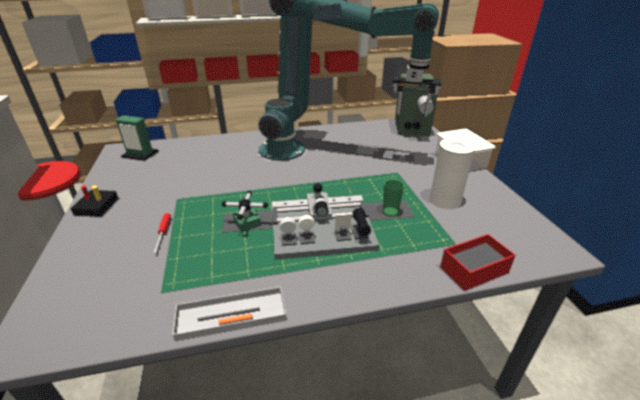

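View pics/t0.png

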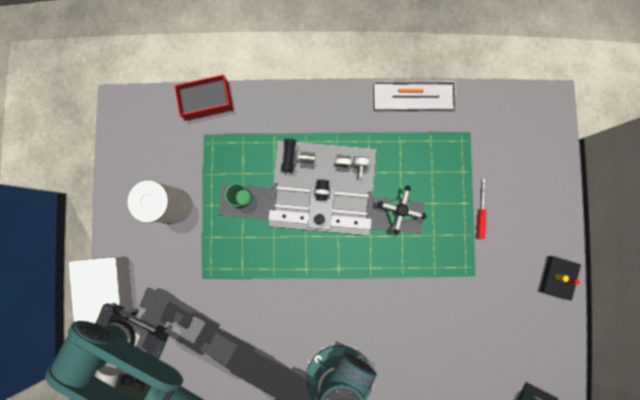

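The top view has +x up and +y to the left. The scope is the black tube at (289,156), the leftmost station, so jig y = +110. The star wheel is at (402,210), the tumbler at (239,196), the knob at (319,219) and the roll at (150,202). I'll zoom in and measure next.

```bash
python3 - <<'E'
from h import *
a=cv2.imread('pics/t0.png')[125:245,220:430]; cv2.imwrite('pics/tz.png',cv2.resize(a,(798,456),interpolation=cv2.INTER_CUBIC))
a=cv2.imread('pics/s0.png')[170:270,210:410]; cv2.imwrite('pics/sz.png',cv2.resize(a,(800,400),interpolation=cv2.INTER_CUBIC))
E
```

```text
(no output)
```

View pics/tz.png

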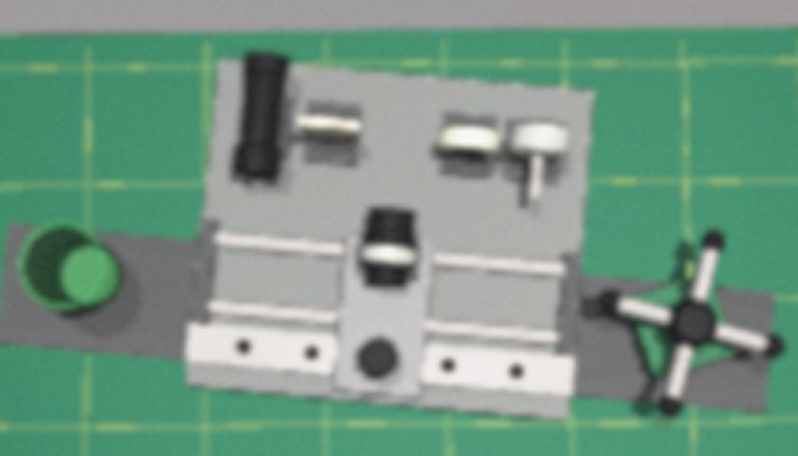

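View pics/sz.png

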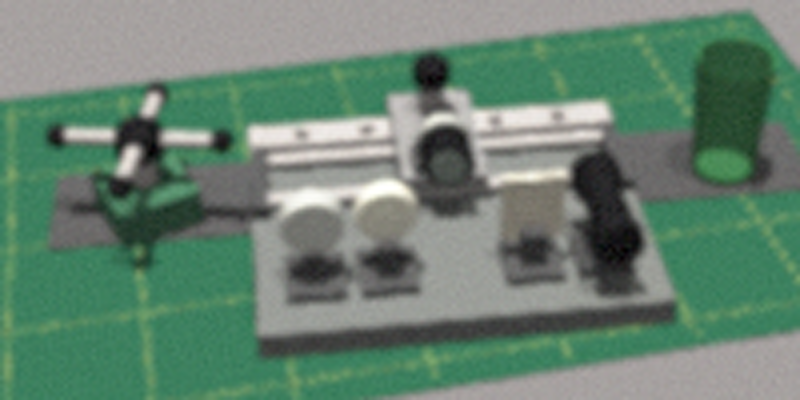

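```bash
python3 - <<'E'
from h import *
def f(z): return [[220+x/3.8-.37,125+y/3.8-.37] for x,y in z]
im=np.load('pics/t0.npy'); g=cv2.cvtColor(im,cv2.COLOR_RGB2GRAY).astype(float)
def cen(p,r,th):
    x,y=p; 
    for _ in range(3):
        Y,X=np.mgrid[int(round(y))-r:int(round(y))+r+1,int(round(x))-r:int(round(x))+r+1]
        w=np.clip(th-g[Y,X],0,None); x,y=(X*w).sum()/w.sum(),(Y*w).sum()/w.sum()
    return [x,y]
H=[cen(p,3,150) for p in f([(244,347),(312,353),(448,366),(517,372)])]
P=onplane('top',H,.037);print('holes',P.round(4)); 
d=P[0]-P[3];print('yaw',np.arctan2(-d[0],d[1]),'len',np.hypot(*d[:2]),'mid',P.mean(0))
k=cen(f([(377,357)])[0],6,100);print('knob',k,onplane('top',[k],.102))
hb=cen(f([(694,322)])[0],6,90);print('hub',hb,onplane('top',[hb],.092))
B=[cen(p,3,100) for p in f([(713,240),(775,347),(669,405),(606,303)])]
b=onplane('top',B,.077);print(b.round(4),b.mean(0)); c=b.mean(0)
print(np.hypot(*(b-c)[:,:2].T),np.degrees(np.arctan2((b-c)[:,1],(b-c)[:,0])))
print('bed',onplane('top',f([(218,60),(594,92)]),.025))
print('tumbler rim',onplane('top',f([(69,268)]),.115))
# scene
print('proj knob', (proj('scene',[[*onplane('top',[k],.102)[0]]])-[210,170])*4)
print('proj balls', (proj('scene',b)-[210,170])*4)
print('scope',onplane('top',f([(265,58),(256,180)]),.095))
E
```

```text
holes [[ 0.5036  0.1663  0.037 ]
 [ 0.4983  0.1115  0.037 ]
 [ 0.4875  0.0023  0.037 ]
 [ 0.4823 -0.0523  0.037 ]]
yaw -0.09692218523764665 len 0.21966244417423705 mid [0.49291939 0.05693186 0.037     ]
knob [np.float64(318.9136890951276), np.float64(219.0705336426914)] [[0.49145771 0.05766649 0.102     ]]
hub [np.float64(400.85046516904924), np.float64(210.2012707056955)] [[ 0.51542553 -0.18197154  0.092     ]]
[[ 0.5829 -0.2054  0.077 ]
 [ 0.4978 -0.2512  0.077 ]
 [ 0.4529 -0.1675  0.077 ]
 [ 0.5335 -0.1201  0.077 ]] [ 0.51679135 -0.18604082  0.077     ]
[0.06891116 0.06785078 0.06654099 0.06805517] [ -16.30200669 -106.21645592  163.83538951   75.77935863]
bed [[ 0.73979785  0.18844926  0.025     ]
 [ 0.71009049 -0.12050606  0.025     ]]
tumbler rim [[0.56182007 0.29160811 0.115     ]]
proj knob [[430.37429152  58.81809365]]
proj balls [[119.00777339 189.04746258]
 [ 55.91594625 135.05438851]
 [157.52314832  92.66453249]
 [224.56266242 138.72035126]]
scope [[0.7262506  0.14360997 0.095     ]
 [0.63044894 0.15061567 0.095     ]]
```

>>> {"op": "play_rows", "data": {"rows": [[6.4,0,0,0,0,0,-0.107],[6.4,0,0,0,0,0,-0.107],[6.4,0,0,0,0,0,-0.107],[6.4,-2.22,-2.98,0,0,0,0],[6.4,-2.22,-2.98,0,0,0,0],[6.4,-2.22,-2.98,0,0,0,0],[6.4,-2.22,-2.98,0,0,0,0],[6.4,-2.22,-2.98,0,0,0,0],[6.4,-2.22,-2.98,0,0,0,0],[6.4,-2.22,-2.98,0,0,0,0],[6.4,-2.22,-2.98,0,0,0,0],[6.4,-2.22,-2.98,0,0,0,0],[6.4,-2.22,-2.98,0,0,0,0],[6.4,-2.22,-2.98,0,0,0,0],[6.4,-2.22,-2.98,0,0,0,0],[6.4,-2.22,-2.98,0,0,0,0],[6.4,-2.22,-2.98,0,0,0,0],[6.4,0,0,0,0,0,0]]}}

```text
clock: 2.35
eef_pos: [0.4926, 0.0556, 0.2045]
ee_rot: [-0.157, -3.136, 0.0]
wrist_force: [-0.1, 0.2, 0.2]
width: 0.68
```

```bash
cat >> h.py <<'E'
def totool(st,dw):
    R=cv2.Rodrigues(np.array(st['ee_rot'],float))[0]; return R.T@np.array(dw,float)*100
def rep():
    s=manip.get_state();R=cv2.Rodrigues(np.array(s['ee_rot'],float))[0]
    print('t',round(s['clock'],2),'tcp',np.round(s['eef_pos'],4),'yaw_y',np.degrees(np.arctan2(R[1,1],R[0,1])).round(2),'z',R[:,2].round(3),'F',np.round(s['wrist_force'],1),'w',round(s['width']*94,1)); return s
E
python3 - <<'E'
from h import *
s=rep(); im=snap('wrist','w1'); print(proj('wrist',[[.492,.057,.102],[.5165,-.185,.077],[.5036,.1663,.037]],s))
E
```

```text
t 2.35 tcp [0.4926 0.0556 0.2045] yaw_y 84.25 z [-0.002 -0.    -1.   ] F [-0.1  0.2  0.2] w 63.9
[[326.65473254 197.55134105]
 [ 89.385322   238.55382926]
 [430.50220524 183.17171336]]
```

View pics/w1.png

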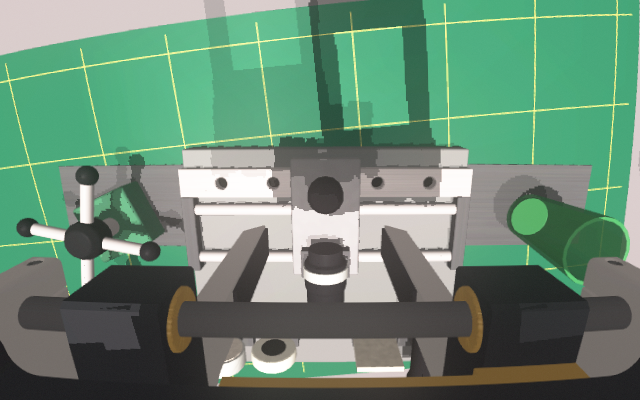

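The wrist view has +y to the right. The knob is at (325,195) and was predicted at (327,198). The hole at (429,183) matches its prediction, and the wheel hub is at (88,240).

```bash
python3 - <<'E'
from h import *
s=manip.get_state();im=np.load('pics/w1.npy');g=cv2.cvtColor(im,cv2.COLOR_RGB2GRAY)
def cc(p,th=45):
    n,l,st,c=cv2.connectedComponentsWithStats((g<th).astype(np.uint8)); i=l[p[1],p[0]]; return c[i],st[i]
for nm,p,z in(('knob',(325,195),.102),('hub',(88,238),.092),('b1',(87,177),.077),('b2',(28,228),.077),('b3',(149,252),.077),('h1',(221,183),.037),('h2',(273,183),.037),('h4',(377,182),.037),('h5',(429,182),.037)):
    c,st=cc(p,60 if nm[0]=='h' else 45);print(nm,c.round(1),st,onplane('wrist',[c],z,s).round(4))
E
```

```text
knob [320.2 183.5] [     0      0    640    400 231746] [[0.4787 0.054  0.102 ]]
hub [319.2 177.1] [     0      0    640    389 220699] [[0.4749 0.0534 0.092 ]]
b1 [320.2 183.5] [     0      0    640    400 231746] [[0.4837 0.0532 0.077 ]]
b2 [320.2 183.5] [     0      0    640    400 231746] [[0.4837 0.0532 0.077 ]]
b3 [320.2 183.5] [     0      0    640    400 231746] [[0.4837 0.0532 0.077 ]]
h1 [319.2 177.1] [     0      0    640    389 220699] [[0.485  0.0516 0.037 ]]
h2 [319.2 177.1] [     0      0    640    389 220699] [[0.485  0.0516 0.037 ]]
h4 [376.2 181.8] [372 178   9   9  61] [[0.4958 0.1105 0.037 ]]
h5 [319.2 177.1] [     0      0    640    389 220699] [[0.485  0.0516 0.037 ]]
```

```bash
python3 - <<'E'
from h import *
s=manip.get_state()
print(onplane('wrist',[[325.2,194.8]],.102,s),onplane('wrist',[[87,239]],.092,s))
b=onplane('wrist',[[87,176],[28,228],[149,252]],.077,s);print(b, (b[1]+b[2])/2)
h=onplane('wrist',[[221,183],[273,183],[377,182],[429,182]],.037,s);print(h,h.mean(0))
E
```

```text
[[0.48892485 0.05729635 0.102     ]] [[ 0.51188648 -0.1741825   0.092     ]]
[[ 0.45370604 -0.16847993  0.077     ]
 [ 0.49930498 -0.24971692  0.077     ]
 [ 0.53582405 -0.12404916  0.077     ]] [ 0.51756452 -0.18688304  0.077     ]
[[ 0.48081072 -0.05209816  0.037     ]
 [ 0.48636038  0.00272043  0.037     ]
 [ 0.49611861  0.11135106  0.037     ]
 [ 0.50149876  0.16619507  0.037     ]] [0.49119712 0.0570421  0.037     ]
```

>>> {"op": "play_rows", "data": {"rows": [[6.4,0.08,0.07,3,0,0,0],[6.4,0.08,0.07,3,0,0,0],[6.4,0,0,3,0,0,0],[6.4,0,0,2.5,0,0,0],[6.4,0,0,1.75,0,0,0],[6.4,0,0,0,0,0,0],[2.5,0,0,0,0,0,0],[2.5,0,0,0,0,0,0],[2.5,0,0,0,0,0,0],[2.5,0,0,0,0,0,0],[2.5,0,0,0,0,0,0]], "squeeze": 40}}

```text
clock: 3.78
eef_pos: [0.4912, 0.058, 0.0738]
ee_rot: [0.153, 3.136, -0.003]
wrist_force: [-0.3, -3.1, 4.3]
width: 0.327
```

```bash
python3 - <<'E'
from h import *
rep(); snap('wrist','w2')
E
```

```text
t 3.77 tcp [0.4912 0.058  0.0738] yaw_y 84.43 z [ 0.001 -0.002 -1.   ] F [-0.3 -3.1  4.3] w 30.8
```

View pics/w2.png

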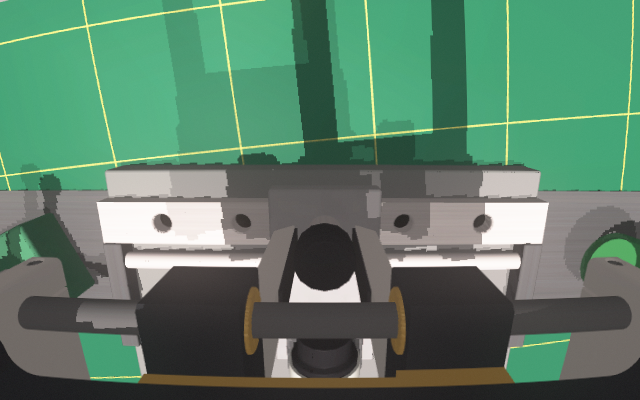

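The knob, at (324,257), is held between the pads with the opening at 31 mm. Next I lift it.

>>> {"op": "play_rows", "data": {"rows": [[2.5,0,0,-0.4,0,0,0],[2.5,0,0,-0.4,0,0,0],[2.5,0,0,-0.4,0,0,0],[2.5,0,0,-0.4,0,0,0],[2.5,0,0,0,0,0,0]]}}

```text
clock: 4.45
eef_pos: [0.4912, 0.0588, 0.0867]
ee_rot: [0.152, 3.138, -0.0]
wrist_force: [5.4, -2.8, -11.6]
width: 0.328
```

```bash
python3 - <<'E'
from h import *
rep(); snap('wrist','w3')
E
```

```text
t 4.45 tcp [0.4912 0.0588 0.0867] yaw_y 84.44 z [ 0. -0. -1.] F [  5.4  -2.8 -11.6] w 30.8
```

View pics/w3.png

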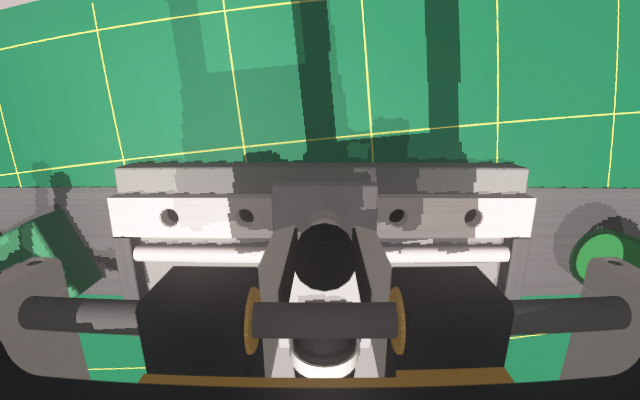

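>>> {"op": "play_rows", "data": {"rows": [[2.5,0,0,-0.2,0,0,0],[2.5,0,0,0,0,0,0],[2.5,0,0.5,0,0,0,0],[2.5,0,1,0,0,0,0],[2.5,0,1,0,0,0,0],[2.5,0,1,0,0,0,0],[2.5,0,1,0,0,0,0],[2.5,0,1,0,0,0,0],[2.5,0,1,0,0,0,0],[2.5,0,1,0,0,0,0],[2.5,0,1,0,0,0,0],[2.5,0,1,0,0,0,0],[2.5,0,1,0,0,0,0],[2.5,0,0.5,0,0,0,0],[2.5,0,0,0,0,0,0],[2.5,0,0,0,0,0,0]]}}

```text
clock: 6.5
eef_pos: [0.502, 0.1687, 0.0881]
ee_rot: [0.152, 3.138, 0.001]
wrist_force: [7.0, -0.8, -10.6]
width: 0.325
```

```bash
python3 - <<'E'
from h import *
rep(); snap('wrist','w4'); 
snap('scene','s4'); a=cv2.imread('pics/s4.png')[120:270,210:410]; cv2.imwrite('pics/s4z.png',cv2.resize(a,(800,600),interpolation=cv2.INTER_CUBIC))
E
```

```text
t 6.5 tcp [0.502  0.1687 0.0881] yaw_y 84.45 z [ 0.     0.001 -1.   ] F [  7.   -0.8 -10.6] w 30.5
```

View pics/w4.png

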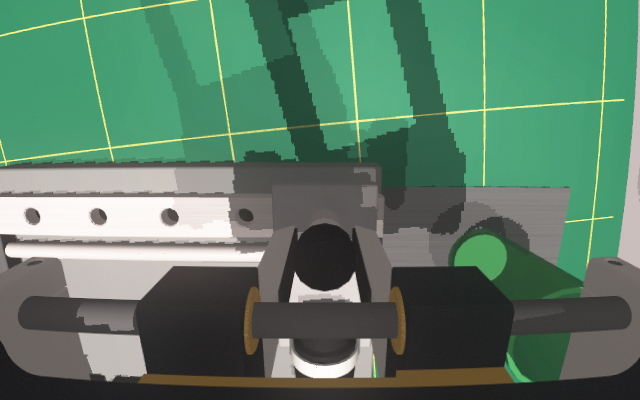

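View pics/s4z.png

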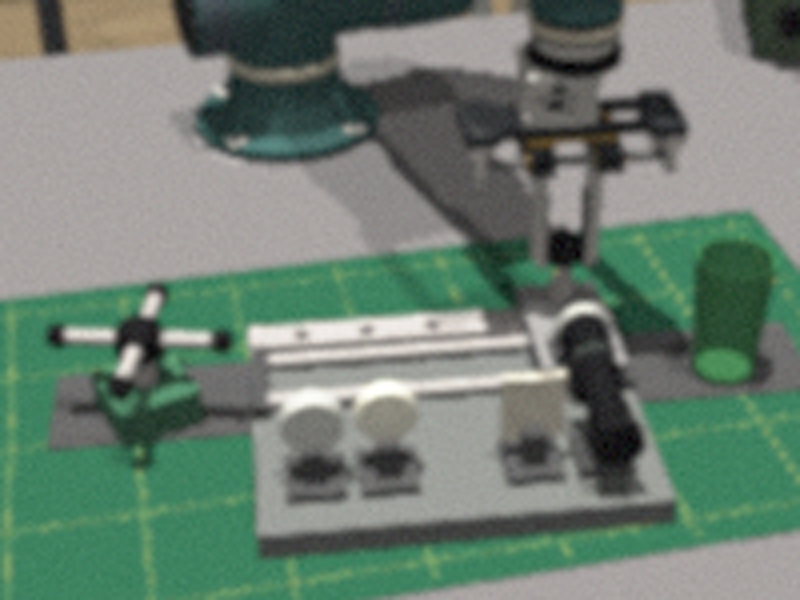

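Four free holes show at (33,215), (98,215), (170,215) and (246,214), so the carriage is over the fifth hole. In the scene view it lines up with the scope. Next I lower the plunger.

>>> {"op": "play_rows", "data": {"rows": [[2.5,0,0,0.3,0,0,0],[2.5,0,0,0.3,0,0,0],[2.5,0,0,0.3,0,0,0],[2.5,0,0,0.3,0,0,0],[2.5,0,0,0.3,0,0,0],[2.5,0,0,0.2,0,0,0],[2.5,0,0,0,0,0,0]]}}

```text
clock: 7.48
eef_pos: [0.5019, 0.1676, 0.0738]
ee_rot: [0.153, 3.137, -0.002]
wrist_force: [2.6, -4.9, 0.0]
width: 0.326
```

```bash
python3 - <<'E'
from h import *
rep()
E
```

```text
t 7.47 tcp [0.5019 0.1676 0.0738] yaw_y 84.43 z [ 0.001 -0.002 -1.   ] F [ 2.6 -4.9  0. ] w 30.6
```

The height is back to the grasp value of 0.0738, so the pin went in. I release and go up.

>>> {"op": "play_rows", "data": {"rows": [[6,0,0,0,0,0,0],[6,0,0,0,0,0,0],[6,0,0,0,0,0,0],[6,0,0,0,0,0,0],[6,0,0,-1.5,0,0,0],[6,0,0,-3,0,0,0],[6,0,0,-3,0,0,0],[6,0,0,-3,0,0,0],[6,0,0,-2.5,0,0,0],[6,0,0,0,0,0,0]]}}

```text
clock: 8.72
eef_pos: [0.5029, 0.1689, 0.2077]
ee_rot: [0.152, 3.131, 0.003]
wrist_force: [0.6, 0.4, -0.1]
width: 0.632
```

```bash
python3 - <<'E'
from h import *
s=rep(); snap('wrist','w5'); print(proj('wrist',[[.5025,.1665,.102],[.5025,.1665,.114],[.5010,.1665,.102]],s))
E
```

```text
t 8.72 tcp [0.5029 0.1689 0.2077] yaw_y 84.46 z [ 0.007  0.002 -1.   ] F [ 0.6  0.4 -0.1] w 59.4
[[322.02425615 196.30666807]
 [321.96342587 199.84499493]
 [321.85348724 194.63815511]]
```

View pics/w5.png

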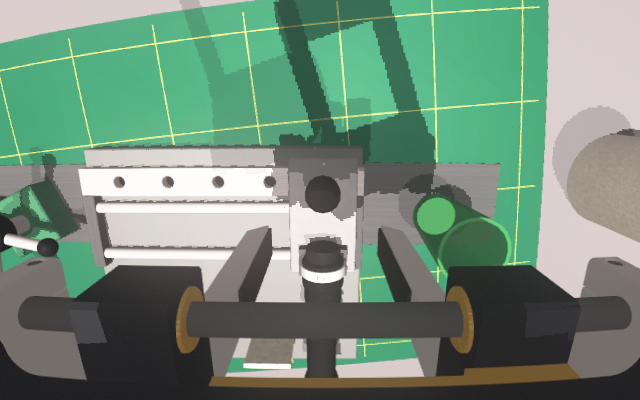

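The knob is at (323,194), offset from the hole row by the same amount as at the start, which fits a home plunger. I close the fingers and move above the wheel gap.

>>> {"op": "play_rows", "data": {"rows": [[0,-0.5,-1.8,0,0,0,0],[0,-1,-3.6,0,0,0,0],[0,-1,-3.6,0,0,0,0],[0,-1,-3.6,0,0,0,0],[0,-1,-3.6,0,0,0,0],[0,-1,-3.6,0,0,0,0],[0,-1,-3.6,0,0,0,0],[0,-1,-3.6,0,0,0,0],[0,-1,-3.6,0,0,0,0],[0,-0.5,-1.8,0,0,0,0],[0,0,0,0,0,0,0]]}}

```text
clock: 10.15
eef_pos: [0.559, -0.1637, 0.2027]
ee_rot: [-0.155, -3.136, -0.002]
wrist_force: [0.6, 0.7, -0.9]
width: 0.008
```

```bash
python3 - <<'E'
from h import *
s=rep(); snap('wrist','w6'); print(proj('wrist',[[.517,-.1865,.077],[.5829,-.2054,.077],[.561,-.162,.077]],s))
snap('scene','s6'); a=cv2.imread('pics/s6.png')[120:270,210:410]; cv2.imwrite('pics/s6z.png',cv2.resize(a,(800,600),interpolation=cv2.INTER_CUBIC))
snap('top','t6')
E
```

```text
t 10.15 tcp [ 0.559  -0.1637  0.2027] yaw_y 84.33 z [-0.002  0.001 -1.   ] F [ 0.6  0.7 -0.9] w 0.8
[[295.12637964 149.55152068]
 [283.65540592 221.04150414]
 [326.9832515  194.23163399]]
```

View pics/w6.png

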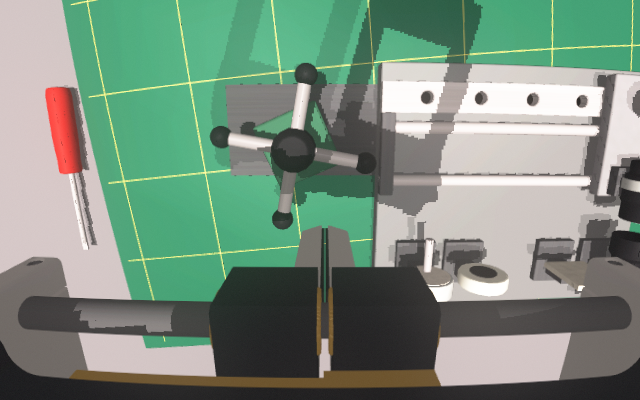

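View pics/s6z.png

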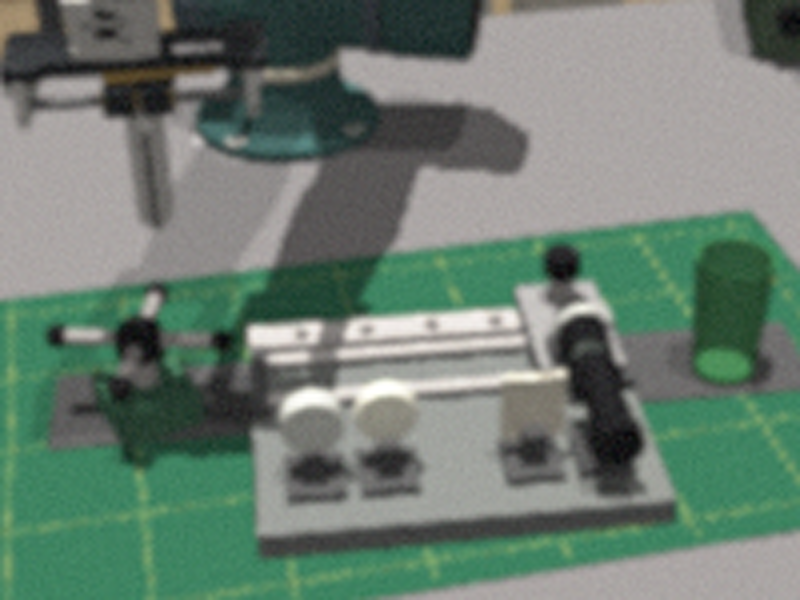

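The wheel hub is at (293,150) and its balls are at (283,219), (366,163), (306,74) and (220,137), all as predicted. The descent point (327,194) sits mid-gap. I check the plunger height from the scene view.

```bash
python3 - <<'E'
from h import *
for n,kx in(('s0',(.4915,.057)),('s6',(.5022,.1665))):
    im=np.load(f'pics/{n}.npy');g=cv2.cvtColor(im,cv2.COLOR_RGB2GRAY).astype(float)
    p=proj('scene',[[*kx,.102],[*kx,.09],[*kx,.114]])
    x,y=p[1]
    for _ in range(4):
        Y,X=np.mgrid[int(round(y))-5:int(round(y))+6,int(round(x))-5:int(round(x))+6]
        w=np.clip(80-g[Y,X],0,None);x,y=(X*w).sum()/w.sum(),(Y*w).sum()/w.sum()
    print(n,p.round(1).tolist(),round(x,1),round(y,1))
E
```

```text
s0 [[317.4, 184.7], [317.4, 187.8], [317.4, 181.6]] 317.3 188.0
s6 [[349.9, 182.5], [349.7, 185.6], [350.0, 179.4]] 350.0 185.8
```

>>> {"op": "play_rows", "data": {"rows": [[0,0,0,3,0,0,0],[0,0,0,4,0,0,0],[0,0,0,3,0,0,0],[0,0,0,2.5,0,0,0],[0,0,0,2.5,0,0,0],[0,0,0,0,0,0,0]]}}

```text
clock: 11.05
eef_pos: [0.5579, -0.1607, 0.0518]
ee_rot: [-0.149, -3.133, -0.003]
wrist_force: [0.1, 0.3, -0.7]
width: 0.002
```

The plunger is home: the knob is at row 185.8 in the scene view against 185.6 predicted. The fingers are in the gap with no contact. I work out the arc.

```bash
python3 - <<'E'
from h import *
s=rep(); C=np.array([.517,-.1865]); p=s['eef_pos'][:2]-C; r=np.hypot(*p); a0=np.degrees(np.arctan2(p[1],p[0]));print(r,a0)
q=s['eef_pos'][:2]
for a in np.arange(a0-8,a0-185,-8):
    n=C+.048*np.array([np.cos(np.radians(a)),np.sin(np.radians(a))]); d=totool(s,[*(n-q),0]); print(round(a),d[:2].round(2),end='; '); q=n
E
```

```text
t 11.05 tcp [ 0.5579 -0.1607  0.0518] yaw_y 84.56 z [-0.005  0.002 -1.   ] F [ 0.1  0.3 -0.7] w 0.2
0.04838921474266931 32.26512046676343
24 [-0.34 -0.58]; 16 [-0.29 -0.6 ]; 8 [-0.2  -0.64]; 0 [-0.11 -0.66]; -8 [-0.02 -0.67]; -16 [ 0.07 -0.67]; -24 [ 0.17 -0.65]; -32 [ 0.25 -0.62]; -40 [ 0.34 -0.58]; -48 [ 0.41 -0.53]; -56 [ 0.48 -0.46]; -64 [ 0.54 -0.39]; -72 [ 0.59 -0.31]; -80 [ 0.63 -0.23]; -88 [ 0.66 -0.14]; -96 [ 0.67 -0.04]; -104 [0.67 0.05]; -112 [0.65 0.14]; -120 [0.63 0.23]; -128 [0.59 0.32]; -136 [0.54 0.4 ]; -144 [0.48 0.47]; -152 [0.41 0.53];
```

>>> {"op": "play_rows", "data": {"rows": [[0,-0.34,-0.58,0,0,0,0],[0,-0.29,-0.6,0,0,0,0],[0,-0.2,-0.64,0,0,0,0],[0,-0.11,-0.66,0,0,0,0],[0,-0.02,-0.67,0,0,0,0],[0,0.07,-0.67,0,0,0,0],[0,0.17,-0.65,0,0,0,0],[0,0.25,-0.62,0,0,0,0],[0,0.34,-0.58,0,0,0,0],[0,0.41,-0.53,0,0,0,0],[0,0.48,-0.46,0,0,0,0]]}}

```text
clock: 12.42
eef_pos: [0.5455, -0.2289, 0.0542]
ee_rot: [0.152, 3.137, -0.001]
wrist_force: [2.2, 1.9, 0.7]
width: 0.007
```

```bash
python3 - <<'E'
from h import *
s=rep();p=s['eef_pos'][:2]-[.517,-.1865];print(np.hypot(*p),np.degrees(np.arctan2(p[1],p[0])))
snap('wrist','w7')
E
```

```text
t 12.43 tcp [ 0.5455 -0.2289  0.0542] yaw_y 84.45 z [ 0.001 -0.001 -1.   ] F [2.2 1.9 0.7] w 0.6
0.0510934986672212 -56.04240045787996
```

View pics/w7.png

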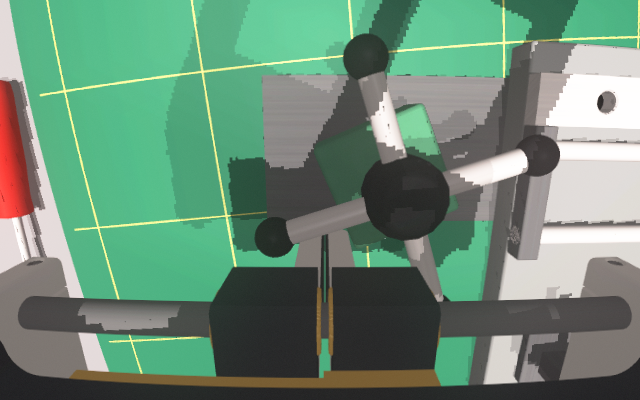

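The fingers push the spoke that ends at (275,236), and the wheel is turning with low force. I continue.

>>> {"op": "play_rows", "data": {"rows": [[0,0.54,-0.39,0,0,0,0],[0,0.59,-0.31,0,0,0,0],[0,0.63,-0.23,0,0,0,0],[0,0.66,-0.14,0,0,0,0],[0,0.67,-0.04,0,0,0,0],[0,0.67,0.05,0,0,0,0]]}}

```text
clock: 13.22
eef_pos: [0.5071, -0.2357, 0.0543]
ee_rot: [0.152, 3.137, -0.002]
wrist_force: [3.7, -0.8, -0.1]
width: 0.007
```

```bash
python3 - <<'E'
from h import *
s=rep();p=s['eef_pos'][:2]-[.517,-.1865];print(np.hypot(*p),np.degrees(np.arctan2(p[1],p[0])))
snap('wrist','w8')
E
```

```text
t 13.22 tcp [ 0.5071 -0.2357  0.0543] yaw_y 84.45 z [ 0.001 -0.001 -1.   ] F [ 3.7 -0.8 -0.1] w 0.6
0.05017614432712151 -101.41509105332302
```

View pics/w8.png

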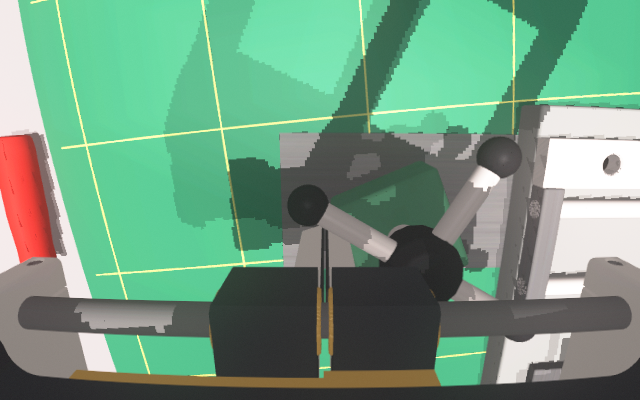

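The spoke, with its ball at (308,205), is still turning freely at about 3.7 N. I take smaller chunks near the stop.

>>> {"op": "play_rows", "data": {"rows": [[0,0.65,0.14,0,0,0,0],[0,0.63,0.23,0,0,0,0],[0,0.59,0.32,0,0,0,0],[0,0,0,0,0,0,0]]}}

```text
clock: 13.78
eef_pos: [0.4938, -0.2308, 0.0551]
ee_rot: [0.152, 3.125, -0.015]
wrist_force: [14.0, -10.1, -7.9]
width: 0.003
```

```bash
python3 - <<'E'
from h import *
s=rep();p=s['eef_pos'][:2]-[.517,-.1865];print(np.hypot(*p),np.degrees(np.arctan2(p[1],p[0])))
q=s['eef_pos'][:2]
E
```

```text
t 13.78 tcp [ 0.4938 -0.2308  0.0551] yaw_y 84.41 z [ 0.012 -0.01  -1.   ] F [ 14.  -10.1  -7.9] w 0.3
0.04998891057495739 -117.68507721503468
```

The force has risen to 19 N and motion has stalled, so this is probably the stop. I push a little more and check whether it moves.

>>> {"op": "play_rows", "data": {"rows": [[0,0.2,0.14,0,0,0,0],[0,0,0,0,0,0,0]]}}

```text
clock: 14.02
eef_pos: [0.4936, -0.2307, 0.0554]
ee_rot: [0.153, 3.121, -0.019]
wrist_force: [18.1, -12.7, -11.0]
width: 0.006
```

```bash
python3 - <<'E'
from h import *
s=rep();p=s['eef_pos'][:2]-[.517,-.1865];print(np.hypot(*p),np.degrees(np.arctan2(p[1],p[0])))
snap('wrist','w9')
E
```

```text
t 14.03 tcp [ 0.4936 -0.2307  0.0554] yaw_y 84.39 z [ 0.016 -0.013 -1.   ] F [ 18.1 -12.7 -11. ] w 0.5
0.05004249796584779 -117.89241310286195
```

View pics/w9.png

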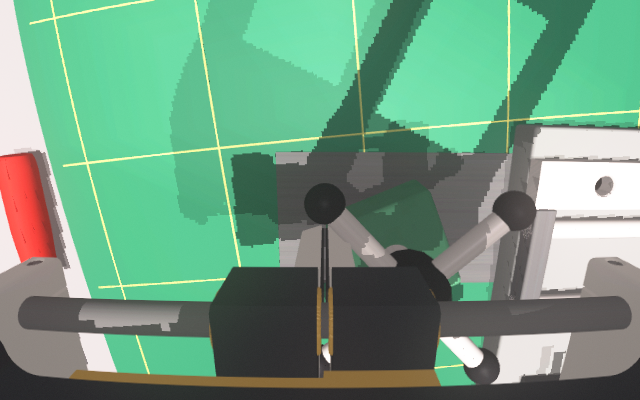

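>>> {"op": "play_rows", "data": {"rows": [[0,-0.5,-0.3,0,0,0,0],[0,-0.6,-0.2,0,0,0,0],[0,-0.5,0,0,0,0,0],[0,0,0,-1.5,0,0,0],[0,0,0,-3,0,0,0],[0,0,0,-4,0,0,0],[0,0,0,-4,0,0,0],[0,2,0,-3,0,0,0],[0,4,0,0,0,0,0],[0,4,0,0,0,0,0],[0,2,0,0,0,0,0],[0,0,0,0,0,0,0]]}}

```text
clock: 15.58
eef_pos: [0.3825, -0.2196, 0.2102]
ee_rot: [0.153, 3.136, -0.002]
wrist_force: [-1.0, -0.0, -0.4]
width: 0.003
```

```bash
python3 - <<'E'
from h import *
s=rep()
snap('wrist','wa');im=snap('top','ta')
a=cv2.imread('pics/ta.png')[125:245,220:430]; cv2.imwrite('pics/taz.png',cv2.resize(a,(798,456),interpolation=cv2.INTER_CUBIC))
snap('scene','sa')
E
```

```text
t 15.57 tcp [ 0.3825 -0.2196  0.2102] yaw_y 84.4 z [ 0.001 -0.001 -1.   ] F [-1.  -0.  -0.4] w 0.3
```

View pics/wa.png

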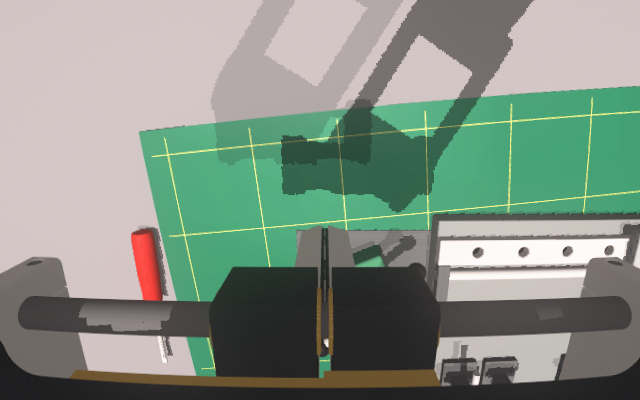

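View pics/taz.png

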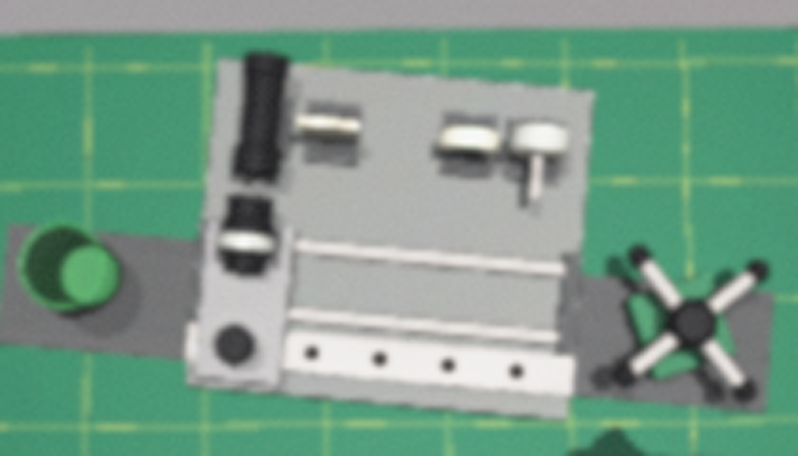

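View pics/sa.png

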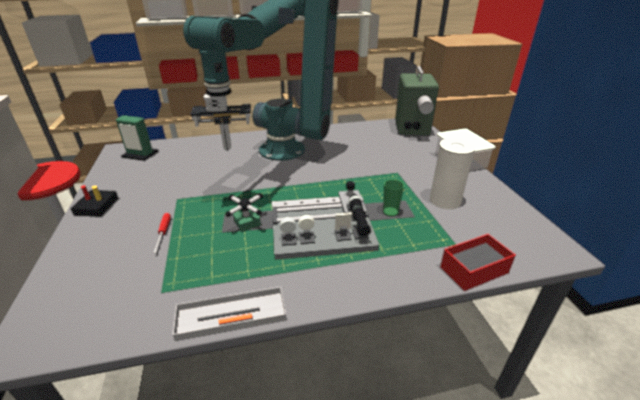

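```bash
python3 - <<'E'
from h import *
f=lambda z:[[220+x/3.8-.37,125+y/3.8-.37] for x,y in z]
b=onplane('top',f([(639,256),(758,270),(745,391),(623,374)]),.077);c=b.mean(0);print(c)
print(np.hypot(*(b-c)[:,:2].T),np.degrees(np.arctan2((b-c)[:,1],(b-c)[:,0]))%90)
im=cv2.imread('pics/ta.png')[180:235,370:430]; cv2.imwrite('pics/blk.png',cv2.resize(im,(600,550),interpolation=cv2.INTER_CUBIC))
hs=cv2.cvtColor(im,cv2.COLOR_BGR2HSV)
E
```

```text
[ 0.517999   -0.18683854  0.077     ]
[0.06589558 0.06702173 0.06738531 0.06700536] [37.31172127 37.32143649 37.28393063 36.04748193]
```

View pics/blk.png

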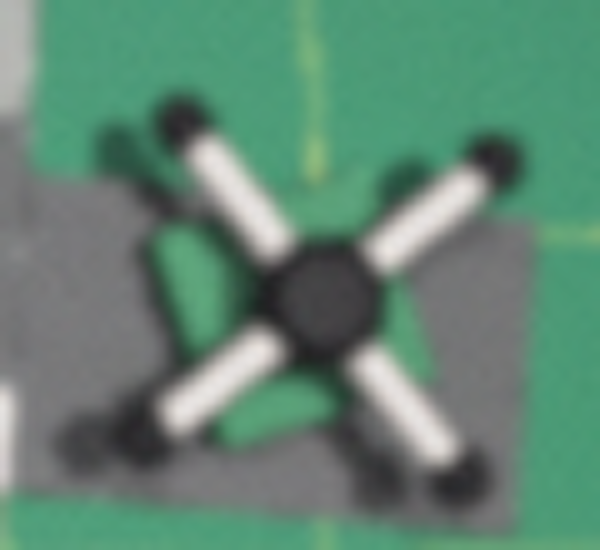

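The final spokes are at 37° (mod 90). The block's edges are at about 18°, which predicts 37.6° at joint 2.8, so the wheel is at its stop. The knob is over the fifth hole, the lens is in line with the scope, and the tumbler, screwdriver and roll have not moved.

```bash
python3 - <<'E'
from h import *
im=np.load('pics/sa.npy');g=cv2.cvtColor(im,cv2.COLOR_RGB2GRAY).astype(float)
x,y=350.,186.
for _ in range(4):
    Y,X=np.mgrid[int(round(y))-5:int(round(y))+6,int(round(x))-5:int(round(x))+6]
    w=np.clip(80-g[Y,X],0,None);x,y=(X*w).sum()/w.sum(),(Y*w).sum()/w.sum()
print(x,y)
print(manip.close_job())
E
```

```text
349.96821599453176 185.78742310321257
the job is handed in; nothing more can be done
None
```

The job is done and handed in at about 16 s. I pulled the plunger up, slid the carriage 110 mm to the hole at jig y = +110 mm in front of the scope, and let the pin drop home. I then pushed the star wheel clockwise with the closed fingers until it hit its stop.

What the last checks showed:
- **Plunger:** the knob sits at scene row 185.8, against 185.6 predicted for fully home. A plunger held up on the strip would show it about 3 pixels higher.
- **Carriage:** the other four holes are all visible and the lens lines up with the scope.
- **Star wheel:** it stalled under about 25 N with no further movement. The spokes ended at about 37°, against 37.6° expected at the 2.8 rad stop. The expected value rests on block edges I read by eye, to within a couple of degrees.
- **Bystanders:** the tumbler, screwdriver and paper roll look unmoved, and the arm is clear of everything.

One check failed: my first automatic threshold on a wrist picture did not isolate the knob and wheel, so I read those pixels by eye. The two views disagreed on the knob's x by about 2 mm, and on the wheel hub by about 8 mm in y. I took the wheel centre from its balls instead, which agreed within about 1 mm.

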